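Fill the bead tray and turn it to the customer, ball centred

TASK

Fill the bead tray: stand a spare barrel bead upright in each empty pocket, leaving the one already in place. Then take the tray by its handle, lift it straight up until it is about 10 cm above the cork pad, and there turn it level and smoothly through a quarter turn until its dish points squarely to the side of the pad where the counter bell stands, with the loose ball still resting in the middle of the dish. Finish while still holding the tray there over the middle of the pad, and leave the bell, the ring box and the tea light alone.

Things in the scene. Friction and masses are not known exactly. Their poses are not given: they have to be found in the camera images.
- tray: loose wooden bead tray, 186 x 145 mm, about 0.3 kg; origin at the underside, directly below the handle; +z up, its -x end carries the dish, its +x end the block with three pockets. At the start it lies on the cork pad, x axis along the pad's x axis within about 0.1 rad, origin within about 10 mm of the pad's centre
- tray_grip (a point): middle of the tray's handle: a fixed upright wooden grip bar, 12 mm thick along the tray's x, 62 mm long along the tray's y, 26 mm tall (54 to 80 mm above the tray's underside; this point at 67 mm), on two thin steel posts. It stands 60 mm from both the dish's centre and the row of pockets, so the tray is nearly balanced about it. Axes as the tray's
- tray_dish (a point): lowest point, the centre, of the round shallow white dish, 88 mm across the rim, in the tray's -x end (60 mm from the handle, 8 mm above the tray's underside). It slopes up 5 degrees out to 20 mm from the centre, then 14 degrees to 40 mm. Axes as the tray's
- tray_pocket0 (a point): centre of the floor of pocket 0 of three in the row along the tray's y at its +x end (tray y = -45 mm): round hole 28 mm wide, 10 mm deep; floor 6 mm above the tray's underside, mouth at 16 mm, pockets 45 mm apart. Any one of the three holds a bead at the start, the other two are empty
- tray_pocket1 (a point): centre of the floor of pocket 1 of three in the row along the tray's y at its +x end (tray y = 0 mm): round hole 28 mm wide, 10 mm deep; floor 6 mm above the tray's underside, mouth at 16 mm, pockets 45 mm apart. Any one of the three holds a bead at the start, the other two are empty
- tray_pocket2 (a point): centre of the floor of pocket 2 of three in the row along the tray's y at its +x end (tray y = 45 mm): round hole 28 mm wide, 10 mm deep; floor 6 mm above the tray's underside, mouth at 16 mm, pockets 45 mm apart. Any one of the three holds a bead at the start, the other two are empty
- bead_a: barrel bead: dark wooden upright cylinder with two thin brass bands, 22 mm diameter, 36 mm tall, about 20 g, origin at the centre of its underside, z along its axis. Stands in one of the tray's pockets at the start
- bead_b: barrel bead: dark wooden upright cylinder with two thin brass bands, 22 mm diameter, 36 mm tall, about 20 g, origin at the centre of its underside, z along its axis. A spare, standing on the table to the left or right of the pad at the start
- bead_c: barrel bead: dark wooden upright cylinder with two thin brass bands, 22 mm diameter, 36 mm tall, about 20 g, origin at the centre of its underside, z along its axis. A spare, standing on the table to the left or right of the pad at the start
- ball_center (a point): centre of the loose dark steel ball, 24 mm diameter, 55 g, resting in the middle of the dish (centre 12 mm above the dish's lowest point); it rolls freely
- pad: fixed cork pad 210 x 160 x 6 mm on the table, under the tray; origin at the centre of its underside (table height), z up, x along its long side, pointing roughly away from the robot (within 0.3 rad)
- bell: counter bell, silver dome on a black foot, 80 mm diameter, 70 mm tall, origin at the centre of its underside; stands about 180 mm from the pad's centre, beyond one of the pad's two long sides (its +y or its -y side, different each time)
- ring_box: closed dark blue velvet ring box, 50 x 50 x 42 mm, on the table in front of the pad on the left, origin under its centre; to be left alone
- tea_light: small round tea light in a metal cup, 38 mm across, 16 mm tall, on the table in front of the pad on the right, origin under its centre; to be left alone

How it is judged:
On the way, in this order (a step that is already met when the one before it is completed fails the run):
1. every pocket holds a bead, standing in it and let go, with the tray still on the pad (((horizontal distance between bead_a and tray_pocket0 below 0.008 m and z of bead_a in the frame of tray_pocket0 below 0.004 m and angle between bead_a's own z axis and vertical below 0.25 rad) or (horizontal distance between bead_b and tray_pocket0 below 0.008 m and z of bead_b in the frame of tray_pocket0 below 0.004 m and angle between bead_b's own z axis and vertical below 0.25 rad) or (horizontal distance between bead_c and tray_pocket0 below 0.008 m and z of bead_c in the frame of tray_pocket0 below 0.004 m and angle between bead_c's own z axis and vertical below 0.25 rad)) and ((horizontal distance between bead_a and tray_pocket1 below 0.008 m and z of bead_a in the frame of tray_pocket1 below 0.004 m and angle between bead_a's own z axis and vertical below 0.25 rad) or (horizontal distance between bead_b and tray_pocket1 below 0.008 m and z of bead_b in the frame of tray_pocket1 below 0.004 m and angle between bead_b's own z axis and vertical below 0.25 rad) or (horizontal distance between bead_c and tray_pocket1 below 0.008 m and z of bead_c in the frame of tray_pocket1 below 0.004 m and angle between bead_c's own z axis and vertical below 0.25 rad)) and ((horizontal distance between bead_a and tray_pocket2 below 0.008 m and z of bead_a in the frame of tray_pocket2 below 0.004 m and angle between bead_a's own z axis and vertical below 0.25 rad) or (horizontal distance between bead_b and tray_pocket2 below 0.008 m and z of bead_b in the frame of tray_pocket2 below 0.004 m and angle between bead_b's own z axis and vertical below 0.25 rad) or (horizontal distance between bead_c and tray_pocket2 below 0.008 m and z of bead_c in the frame of tray_pocket2 below 0.004 m and angle between bead_c's own z axis and vertical below 0.25 rad)) and height (world z) of tray below 0.012 m and contact force between each of bead_a, bead_b, bead_c and the fingers below 0.1 N), for 0.2 s.
2. the tray is lifted clear of the pad, not yet turned, the ball in the dish (height (world z) of tray above 0.06 m and angle between the x axis of tray and the x axis of pad, either way round below 0.4 rad and distance between ball_center and tray_dish below 0.025 m), for 0.1 s.
At the end, for the whole second after the job is handed in: tray held still in the fingers, underside 60-200 mm above the table, level to 0.1 rad, handle within 50 mm of the pad centre, square to the pad within 0.2 rad, dish centre within 180 mm of the bell; ball at rest within 10 mm of the dish centre; an upright bead on each pocket floor (((horizontal distance between bead_a and tray_pocket0 below 0.008 m and z of bead_a in the frame of tray_pocket0 below 0.004 m and angle between bead_a's own z axis and vertical below 0.25 rad) or (horizontal distance between bead_b and tray_pocket0 below 0.008 m and z of bead_b in the frame of tray_pocket0 below 0.004 m and angle between bead_b's own z axis and vertical below 0.25 rad) or (horizontal distance between bead_c and tray_pocket0 below 0.008 m and z of bead_c in the frame of tray_pocket0 below 0.004 m and angle between bead_c's own z axis and vertical below 0.25 rad)) and ((horizontal distance between bead_a and tray_pocket1 below 0.008 m and z of bead_a in the frame of tray_pocket1 below 0.004 m and angle between bead_a's own z axis and vertical below 0.25 rad) or (horizontal distance between bead_b and tray_pocket1 below 0.008 m and z of bead_b in the frame of tray_pocket1 below 0.004 m and angle between bead_b's own z axis and vertical below 0.25 rad) or (horizontal distance between bead_c and tray_pocket1 below 0.008 m and z of bead_c in the frame of tray_pocket1 below 0.004 m and angle between bead_c's own z axis and vertical below 0.25 rad)) and ((horizontal distance between bead_a and tray_pocket2 below 0.008 m and z of bead_a in the frame of tray_pocket2 below 0.004 m and angle between bead_a's own z axis and vertical below 0.25 rad) or (horizontal distance between bead_b and tray_pocket2 below 0.008 m and z of bead_b in the frame of tray_pocket2 below 0.004 m and angle between bead_b's own z axis and vertical below 0.25 rad) or (horizontal distance between bead_c and tray_pocket2 below 0.008 m and z of bead_c in the frame of tray_pocket2 below 0.004 m and angle between bead_c's own z axis and vertical below 0.25 rad)) and height (world z) of tray between 0.06 and 0.2 m and angle between tray's own z axis and vertical below 0.1 rad and angle between the x axis of tray and the y axis of pad, either way round below 0.2 rad and horizontal distance between tray_dish and bell below 0.18 m and horizontal distance between tray_grip and pad below 0.05 m and horizontal distance between ball_center and tray_dish below 0.01 m and distance between ball_center and tray_dish below 0.017 m and linear speed of ball below 0.05 m/s and contact force between tray and the fingers above 0.5 N and linear speed of tray below 0.02 m/s); the arm keeps its last pose, push and grip.
It fails at once if the ball rolls out of the middle of the dish (more than 24 mm off centre) (horizontal distance between ball_center and tray_dish above 0.024 m).
It fails at once if the tray is tipped more than 0.2 rad (angle between tray's own z axis and vertical above 0.2 rad).
It fails at once if the tray is turned far before it is lifted (height (world z) of tray below 0.03 m and angle between the x axis of tray and the x axis of pad, either way round above 0.5 rad).
It fails at once if the bead that was already in its pocket is taken out (z of bead_a in the frame of tray above 0.025 m).
It fails at once if the bell, the ring box or the tea light is pushed away (distance of any of bell, ring_box, tea_light from where it was at the start of the episode above 0.02 m).
It also fails if it takes over 61 s, if anything falls off the work surface, if the arm or the gripper's body presses on something with over 40 N, if the wrist force passes 120 N, or if a joint passes its speed limit or range.

ROBOT

A 7-joint arm with a two-finger parallel gripper is mounted at the origin on a cart in front of the work surface, level with it; the furniture and walls round the work are solid. World frame = base frame: x ahead of the robot, y to its left, z up, the work surface at z = 0. Lengths are in m, angles in rad, forces in N, time in s.
With the tool pointing down it reaches from about 0.425 to 0.825 m from the base axis. Payload 3.6 kg.
Tool frame: the origin (TCP) lies where the fingers leave the gripper's body, on its centre line; the fingertips stand 73 mm ahead of it and the grasp point (between the pads) lies 54 mm ahead of it; z points along the fingers, y is the line along which they close (so a half turn about z gives the same grasp; the last joint's range is limited). The gripper opens to 85 mm and grips with 20 to 120 N. Pads are 22 mm wide; open, the fingers measure 114 mm over their backs; the gripper's body (76 mm by 85 mm) begins 54 mm behind the grasp point. The pads swing forward as they close: fully open they stand 13 mm farther back than shut.
Start: joints at [-1.363, 0.615, -0.013, 1.423, 0.008, 1.103, -0.04], TCP at [0.151, 0.632, 0.304] pointing down, gripper open.
Joint ranges: [-3.12, 3.12], [-0.3, 2.06], [-1.34, 1.32], [0.26, 2.42], [-1.36, 4.5], [0.01, 1.98], [-2.84, 2.84]. Speed limits (rad/s): [2.79, 2.79, 3.14, 3.14, 3.14, 3.14, 3.14].

INTERFACE

Orientations are given as a unit quaternion [x, y, z, w].
In Python, from station import arm, snapshot, camera_info, ticket gives the robot as it stands. Calls block until the motion is done:
- arm.movep(position, orientation): joint-space move of the TCP to a pose.
- arm.line_to(position, velocity=0.15, ori=None): straight line of the TCP; ori=None keeps the orientation; velocity is the mean speed in m/s.
- arm.move_j(angles): joint-space move.
- arm.move_gripper(opening, effort=None): opening from 0.0 (shut) to 1.0 (fully open); effort is the grip in N (None keeps the last); returns when the fingers have stopped.
- arm.pause(seconds).
- arm.ik(position, orientation): joint angles nearest the present ones, or None.
- snapshot(name): name is "scene" or "top" or "wrist"; returns the picture (384x512x3 uint8, blue, green, red); there is no depth.
- camera_info(name): a dict with "fx", "fy", "cx", "cy" (pixels), "R" (3x3) and "t" (3): a world point X has camera coordinates R X + t; the wrist camera has in their place "T_tool_cam" (4x4, takes a point from camera to tool coordinates, whose origin is the TCP and whose axes are the flange's). Camera axes: x right, y down, z forward; pixel columns grow to the right and rows downward; lengths in m; the calibration is good to about 2 mm. The wrist camera is an equidistant fisheye: a pixel r from the principal point sees the ray r / f radians off the axis. A picture is of the moment at which its call begins: read the wrist's pose just before it. camera_info takes no time and is no camera call.
A pose or a line that the arm cannot do raises arm.MotionError and nothing moves.
- ticket.finish_job(): hands the job in; it is judged then, once.
Readings, each from a call of its own:
- arm.read_time(): time.
- arm.read_joint_positions(): joint angles.
- arm.read_dq(): joint speeds.
- arm.read_effort(): joint torques, N m.
- arm.read_tool_pos(): TCP position.
- arm.read_eef_rot(): TCP orientation.
- arm.read_ft_force(): force on the tool from outside, world axes, zero at the start.
- arm.read_wrist_torque(): the same for the moment, N m.
- arm.read_opening(): opening from 0.0 (shut) to 1.0 (fully open).
- arm.read_finger_force(): force on a finger pad.
Only numpy, scipy, OpenCV 4.12 (cv2) and the standard library are available. Lean on these libraries where they do the work, as an engineer would, in place of code of your own. Each camera call takes 0.05 s, during which the arm holds its last target. There are 200 camera calls.

## Working session

There is one attempt and no reset: what is moved stays moved. The work goes in short steps, each a Python script; the robot and the scene stay as the last script left them, time stands still between calls to the robot, and variables do not carry over. Pictures are saved under pics/ and viewed, at most 10 in all, crops included, and the job is handed in when it is done.

```bash
mkdir -p pics; ls; python3 - <<'E'
from station import arm,snapshot,camera_info
import cv2
for n in("scene","top"):
    cv2.imwrite(f"pics/{n}0.png",snapshot(n)); c=camera_info(n); print(n,c)
print(camera_info("wrist"),arm.read_time(),arm.read_tool_pos(),arm.read_eef_rot())
E
```

```text
pics
scene {'fx': 438.2529607270231, 'fy': 438.2529607270231, 'cx': 251.98676458237625, 'cy': 196.7313297100816, 'R': array([[ 0.80586524, -0.5919296 ,  0.01416239],
       [-0.358908  , -0.50736898, -0.78342949],
       [ 0.47092066,  0.6262556 , -0.62131929]]), 't': array([-0.42479362,  0.25670112,  0.96859873])}
top {'fx': 410.4133743886395, 'fy': 410.4133743886395, 'cx': 251.183798422204, 'cy': 196.61435449668684, 'R': array([[-1.94435294e-02, -9.99810956e-01,  3.57259374e-05],
       [-9.96511135e-01,  1.93764563e-02, -8.11795001e-02],
       [ 8.11634613e-02, -1.61401729e-03, -9.96699497e-01]]), 't': array([0.01645901, 0.50190598, 1.33906267])}
{'fx': 297.3186396354542, 'fy': 297.3186396354542, 'cx': 251.89646189020715, 'cy': 193.5845482439809, 'T_tool_cam': array([[ 3.99093606e-04, -9.63113256e-01, -2.69096074e-01,
         6.93144291e-02],
       [ 9.99999920e-01,  3.92244426e-04,  7.92199137e-05,
        -1.24315944e-03],
       [ 2.92536860e-05, -2.69096084e-01,  9.63113335e-01,
        -7.03524104e-02],
       [ 0.00000000e+00,  0.00000000e+00,  0.00000000e+00,
         1.00000000e+00]])} 0.1 [0.1504448  0.63181149 0.30285085] [ 1.16599558e-01  9.93178319e-01 -1.16363395e-03 -1.22650102e-04]
```

View pics/top0.png

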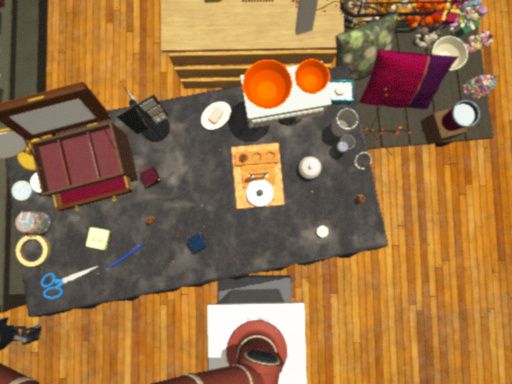

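View pics/scene0.png

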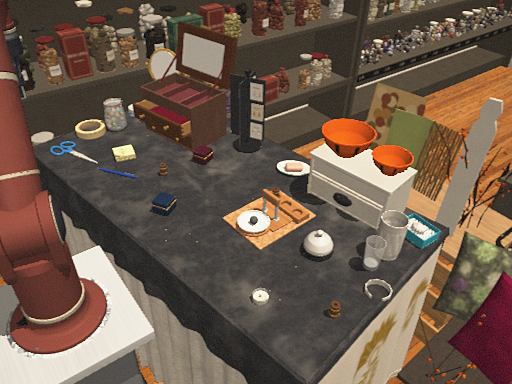

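Top view: the pad is at about (258,176) and the bell at (310,168), on the right (-y) side. The spares are at (150,220) and (361,199), the ring box at (196,242) and the tea light at (322,231). Next I'll zoom in for positions.

```bash
cat > h.py <<'E'
from station import arm,snapshot,camera_info
import cv2,numpy as np
from scipy.spatial.transform import Rotation as Ro
def px2w(n,u,v,z):
    c=camera_info(n);R,t=c["R"],c["t"]
    d=R.T@[(u-c["cx"])/c["fx"],(v-c["cy"])/c["fy"],1];o=-R.T@t
    return o+d*(z-o[2])/d[2]
def wpx2w(pose,u,v,z):
    c=camera_info("wrist");T=np.array(c["T_tool_cam"]);p,q=pose
    x,y=(u-c["cx"])/c["fx"],(v-c["cy"])/c["fy"];r=np.hypot(x,y)
    d=np.array([x/r*np.sin(r),y/r*np.sin(r),np.cos(r)]) if r>1e-9 else np.array([0,0,1.])
    R=Ro.from_quat(q).as_matrix();o=p+R@T[:3,3];d=R@T[:3,:3]@d
    return o+d*(z-o[2])/d[2]
def w2wpx(pose,X):
    c=camera_info("wrist");T=np.array(c["T_tool_cam"]);p,q=pose
    R=Ro.from_quat(q).as_matrix()
    P=T[:3,:3].T@(R.T@(np.array(X)-p)-T[:3,3]);a=np.arctan2(np.hypot(P[0],P[1]),P[2]);h=np.hypot(P[0],P[1])
    return c["cx"]+c["fx"]*a*P[0]/h,c["cy"]+c["fy"]*a*P[1]/h
def pose(): return np.array(arm.read_tool_pos()),np.array(arm.read_eef_rot())
def qdown(yaw):  # tool z down, tool x axis at heading yaw
    c,s=np.cos(yaw),np.sin(yaw)
    return Ro.from_matrix(np.array([[c,s,0],[s,-c,0],[0,0,-1]])).as_quat()
E
python3 - <<'E'
from h import *
for n,p,z in [("bell",(310,168),.035),("beadL",(150,220),.02),("beadR",(361,199),.02),("box",(196,242),.02),("tea",(322,231),.01),("pad",(258,176),.01),("dish",(260,192),.01),("case",(150,178),.03),("cyl",(247,125),.1),("glass",(342,143),.1)]:
    w=px2w("top",*p,z);print(n,w.round(3),np.hypot(*w[:2]).round(3))
im=cv2.imread("pics/top0.png");cv2.imwrite("pics/top0c.png",cv2.resize(im[135:215,220:330],None,fx=7,fy=7,interpolation=cv2.INTER_CUBIC))
print(pose(),[round(x,3) for x in arm.read_joint_positions()])
for yaw in(0,np.pi/2,-np.pi/2,np.pi):
  for P in((.47,.336,.25),(.53,-.35,.25),(.59,0,.25)):
    q=arm.ik(P,qdown(yaw));print(yaw,P,None if q is None else np.round(q,2))
E
```

```text
bell [ 0.592 -0.189  0.035] 0.621
beadL [0.431 0.342 0.02 ] 0.55
beadR [ 0.487 -0.357  0.02 ] 0.604
box [0.356 0.191 0.02 ] 0.404
tea [ 0.384 -0.226  0.01 ] 0.446
pad [ 0.572 -0.018  0.01 ] 0.572
dish [ 0.518 -0.023  0.01 ] 0.518
case [0.569 0.339 0.03 ] 0.663
cyl [0.723 0.016 0.1  ] 0.723
glass [ 0.66  -0.283  0.1  ] 0.718
(array([0.1504448 , 0.63181149, 0.30285085]), array([ 1.16599558e-01,  9.93178319e-01, -1.16363395e-03, -1.22650102e-04])) [np.float64(-1.364), np.float64(0.616), np.float64(-0.013), np.float64(1.425), np.float64(0.008), np.float64(1.103), np.float64(-0.04)]
0 (0.47, 0.336, 0.25) [-1.09  0.66  0.72  1.72 -0.51  0.96 -1.74]
0 (0.53, -0.35, 0.25) [-0.01  0.9   1.13  1.56 -0.85  1.24 -0.3 ]
0 (0.59, 0, 0.25) [-0.49  0.69  0.77  1.69 -0.55  1.   -1.09]
1.5707963267948966 (0.47, 0.336, 0.25) [-0.86  0.58  0.32  1.71 -0.22  0.89 -0.45]
1.5707963267948966 (0.53, -0.35, 0.25) [ 0.18  0.72  0.67  1.55 -0.5   1.04  0.98]
1.5707963267948966 (0.59, 0, 0.25) [-0.3   0.61  0.43  1.68 -0.31  0.92  0.25]
-1.5707963267948966 (0.47, 0.336, 0.25) [-0.37  0.6  -0.46  1.7   0.32  0.92  2.18]
-1.5707963267948966 (0.53, -0.35, 0.25) [-0.01  0.9   1.13  1.56 -0.85  1.24 -1.87]
-1.5707963267948966 (0.59, 0, 0.25) [-0.64  0.84  1.13  1.69 -0.82  1.17 -2.42]
3.141592653589793 (0.47, 0.336, 0.25) [-0.63  0.56 -0.05  1.71  0.03  0.88  0.88]
3.141592653589793 (0.53, -0.35, 0.25) [ 0.24  0.69  0.54  1.55 -0.4   1.01  2.47]
3.141592653589793 (0.59, 0, 0.25) [-0.1   0.58  0.11  1.68 -0.07  0.89  1.6 ]
```

View pics/top0c.png

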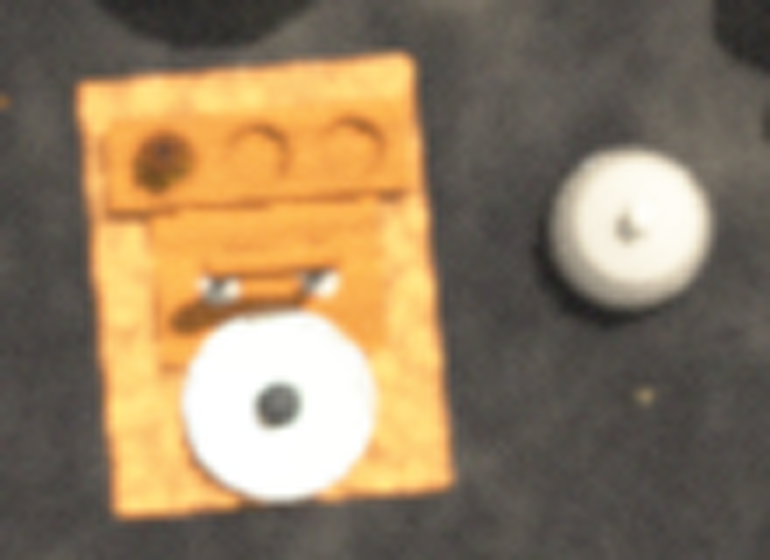

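The top crop puts bead_a in pocket 2 (the +y one), so pockets 0 and 1 are empty. The tray yaw is about +0.08 rad. I'm moving over the left bead now for a close look with the wrist camera.

```bash
python3 - <<'E'
from h import *
arm.movep([.431,.342,.20],qdown(np.pi/2+.08))
p=pose();im=snapshot("wrist");print(p,arm.read_time(),w2wpx(p,[.431,.342,.036]))
np.savez("bL.npz",p=p[0],q=p[1]);cv2.imwrite("pics/w1.png",im)
E
```

```text
(array([0.43011132, 0.34410984, 0.20018413]), array([ 6.76902926e-01,  7.36071683e-01,  6.19697510e-04, -7.22414362e-04])) 1.6917 (np.float64(254.5312891001864), np.float64(198.60334312350355))
```

View pics/w1.png

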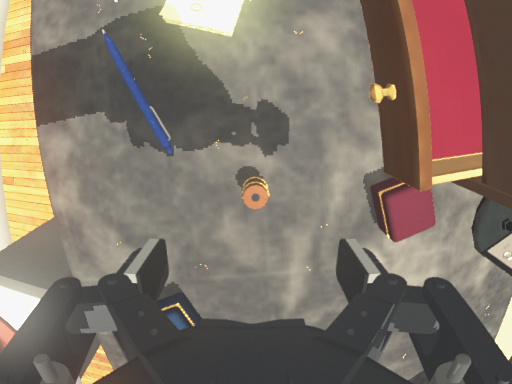

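Wrist view: the bead's top hub is at (256,197), which agrees with the prediction to within 2 mm. I'll grasp it, carry it over the tray and look again.

```bash
python3 - <<'E'
from h import *
d=np.load("bL.npz");b=wpx2w((d["p"],d["q"]),256,197,.036);print("bead",b)
q=qdown(np.pi/2+.08)
arm.line_to([b[0],b[1],.088],.15,q);arm.pause(.2);print(pose()[0])
arm.move_gripper(0.0,25);print("open",arm.read_opening(),arm.read_finger_force())
arm.line_to([b[0],b[1],.2],.25)
arm.movep([.572,-.06,.22],q);arm.pause(.3)
p=pose();im=snapshot("wrist");print(p,arm.read_time())
np.savez("tray.npz",p=p[0],q=p[1]);cv2.imwrite("pics/w2.png",im)
E
```

```text
bead [0.43208414 0.3434709  0.036     ]
[0.43247759 0.34380514 0.08896082]
open 0.2445620523077625 24.83012080192566
(array([ 0.57207225, -0.05913384,  0.21998095]), array([ 6.77736444e-01,  7.35304902e-01,  7.53952906e-05, -8.11551434e-05])) 5.9167
```

View pics/w2.png

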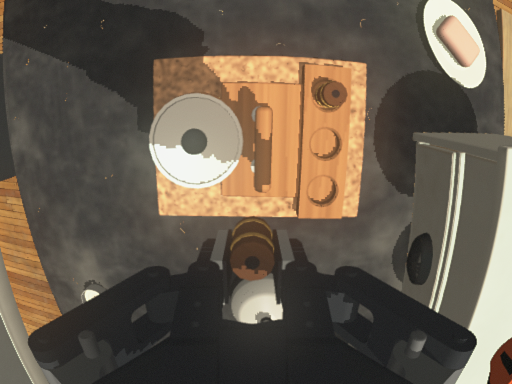

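The bead is held. The dish is at (196,141), the handle top at (264,150), pocket 1 at about (325,144), pocket 0 at about (322,189), and bead_a's top at about (334,94). I'll enlarge the pocket area and fit the tray pose.

```bash
python3 - <<'E'
from h import *
d=np.load("tray.npz");P=(d["p"],d["q"])
F={"dishball":(194,141,.026),"handle":(264,149.5,.086),"p1":(325,144,.022),"p0":(322,189,.022),"bead_a":(334,94,.048),
"padBL":(160,217,.006),"padBR":(357,217,.006),"padTL":(153,59,.006),"padTR":(366,63,.006)}
W={k:wpx2w(P,*v) for k,v in F.items()}
for k,w in W.items():print(k,w.round(4))
print("held bead",wpx2w(P,253,263,d["p"][2]-.053)-d["p"])
im=cv2.imread("pics/w2.png");c=cv2.resize(im[50:225,140:370],None,fx=3.4,fy=3.4,interpolation=cv2.INTER_CUBIC)
# overlay model from fit
M={"dishball":(-60,0),"handle":(0,0),"p1":(60,0),"p0":(60,-45),"bead_a":(60,45)}
A=np.array([M[k] for k in M])/1000;B=np.array([W[k][:2] for k in M])
a,b=A-A.mean(0),B-B.mean(0);th=np.arctan2((a[:,0]*b[:,1]-a[:,1]*b[:,0]).sum(),(a*b).sum())
R=np.array([[np.cos(th),-np.sin(th)],[np.sin(th),np.cos(th)]]);o=B.mean(0)-R@A.mean(0)
print("tray",o,th,"resid mm",((B-(A@R.T+o))*1000).round(1).tolist())
np.savez("fit.npz",o=o,th=th)
for cx,cy,r,z in[(-60,0,44,.020),(60,0,14,.022),(60,-45,14,.022),(60,45,11,.048)]:
    pts=[]
    for t in np.linspace(0,2*np.pi,40):
        w=R@(np.array([cx+r*np.cos(t),cy+r*np.sin(t)])/1000)+o;u=w2wpx(P,[*w,z]);pts.append([(u[0]-140+.5)*3.4,(u[1]-50+.5)*3.4])
    cv2.polylines(c,[np.int32(pts)],True,(0,255,0),1)
h=[R@(np.array(v)/1000)+o for v in[(-6,-31),(6,-31),(6,31),(-6,31)]]
cv2.polylines(c,[np.int32([[(u-140+.5)*3.4,(v-50+.5)*3.4] for u,v in[w2wpx(P,[*w,.086]) for w in h]])],True,(0,255,0),1)
cv2.imwrite("pics/w2c.png",c)
E
```

```text
dishball [ 0.5152 -0.021   0.026 ]
handle [ 0.5756 -0.0168  0.086 ]
p1 [ 0.6345 -0.0141  0.022 ]
p0 [ 0.6373 -0.0569  0.022 ]
bead_a [0.6309 0.0306 0.048 ]
padBL [ 0.4773 -0.1048  0.006 ]
padBR [ 0.6851 -0.0879  0.006 ]
padTL [0.4644 0.0565 0.006 ]
padTR [0.6728 0.0712 0.006 ]
held bead [-0.00075618 -0.00101309 -0.053     ]
tray [ 0.57474078 -0.01720847] 0.06538817689972068 resid mm [[0.3, 0.1], [0.8, 0.4], [-0.1, -0.8], [-0.3, 1.3], [-0.7, -1.0]]
```

View pics/w2c.png

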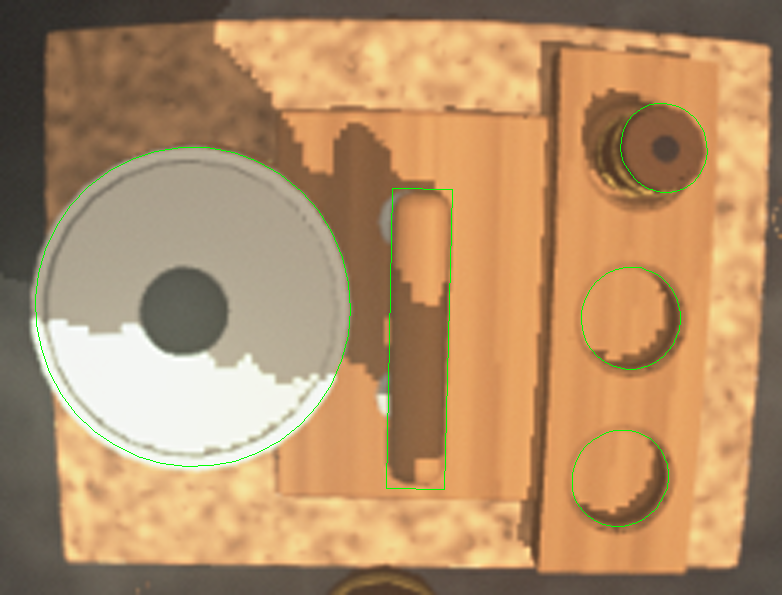

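The overlay fits to about 1 mm. Now I'll insert into pocket 1, checking force on the way down.

```bash
cat >> h.py <<'E'
def place(tgt,th,zg):  # zg: TCP height at which the bead was gripped with its underside at 0
    q=qdown(np.pi/2+th)
    arm.movep([*tgt,.16],q);arm.line_to([*tgt,zg+.026],.1,q);arm.pause(.2);f0=np.array(arm.read_ft_force())
    e=np.array(tgt)-pose()[0][:2];print("err",e);c=np.array(tgt)+e
    for z in(.019,.016,.0125):
        arm.line_to([*c,zg+z],.05);arm.pause(.1);f=np.array(arm.read_ft_force())-f0;print(z,f.round(2),pose()[0].round(4))
        if f[2]>5: print("blocked");return False
    arm.move_gripper(.45);arm.pause(.1);print("released",arm.read_opening())
    arm.line_to([*c,.19],.2);return True
E
python3 - <<'E'
from h import *
f=np.load("fit.npz");o,th=f["o"],float(f["th"]);u=np.array([np.cos(th),np.sin(th)])
ok=place(o+.06*u+[.0004,.0003],th,.089)
if ok:
    arm.movep([.487,-.357,.20],qdown(np.pi/2+th));arm.pause(.2)
    p=pose();im=snapshot("wrist");np.savez("bR.npz",p=p[0],q=p[1])
    print(p,w2wpx(p,[.487,-.357,.036]))
    cv2.imwrite("pics/w3.png",np.hstack([im[100:300,150:350],snapshot("top")[100:300,200:400]]))
print(arm.read_time())
E
```

```text
err [-4.97380752e-04  9.53890843e-05]
0.019 [ 0.21 -0.68  0.68] [ 0.6345 -0.0129  0.1079]
0.016 [-0.01 -0.26 -0.18] [ 0.6345 -0.0129  0.105 ]
0.0125 [ 1.78 -0.22  0.71] [ 0.6345 -0.0129  0.1014]
released 0.4529458314511483
(array([ 0.4881055 , -0.35556175,  0.19987841]), array([ 6.82583818e-01,  7.30807217e-01,  3.55744226e-04, -1.30551463e-04])) (np.float64(252.11337863630055), np.float64(197.48889272220046))
11.0
```

View pics/w3.png

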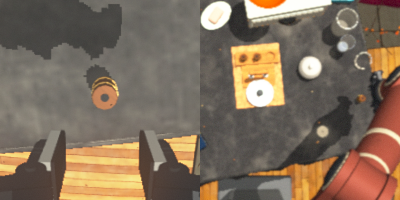

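The wrist crop shows the second bead's hub at (255,197). The top view shows beads in pockets 2 and 1. I'll fetch this bead for pocket 0 and then look.

```bash
python3 - <<'E'
from h import *
f=np.load("fit.npz");o,th=f["o"],float(f["th"]);u=np.array([np.cos(th),np.sin(th)]);v=np.array([-u[1],u[0]])
d=np.load("bR.npz");b=wpx2w((d["p"],d["q"]),255,197,.036);print("bead",b)
q=qdown(np.pi/2+th)
arm.move_gripper(.8);arm.line_to([b[0],b[1],.088],.15,q);arm.pause(.2);zg=pose()[0][2];print(pose()[0])
arm.move_gripper(0.0,25);print("open",arm.read_opening())
arm.line_to([b[0],b[1],.22],.25)
ok=place(o+.06*u-.045*v+[.0006,.0003],th,zg)
if ok:
    arm.move_gripper(1.0);arm.movep([o[0],o[1]-.03,.24],q);arm.pause(.2)
    p=pose();im=snapshot("wrist");np.savez("t2.npz",p=p[0],q=p[1])
    cv2.imwrite("pics/w4.png",cv2.resize(im[30:260,130:400],None,fx=2.5,fy=2.5))
print(arm.read_time())
E
```

```text
bead [ 0.48933563 -0.35642087  0.036     ]
[ 0.48980657 -0.35680649  0.08910137]
open 0.24610333645494847
err [-0.00049605  0.00013091]
0.019 [-1.02 -1.62 -0.07] [ 0.6376 -0.0577  0.108 ]
0.016 [-0.49 -0.8  -0.27] [ 0.6377 -0.0578  0.1051]
0.0125 [-1.01 -1.3  -0.8 ] [ 0.6376 -0.0578  0.1015]
released 0.45288359131940314
19.025
```

View pics/w4.png

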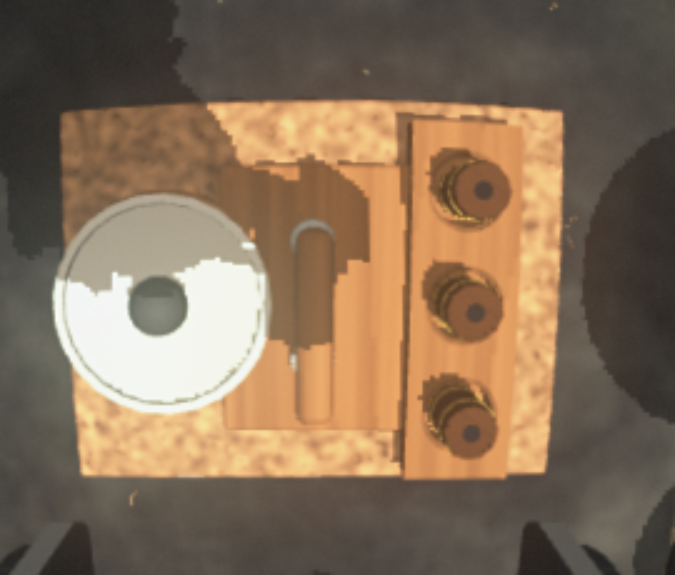

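All three beads are seated, and the ball is central at crop (158,305). The handle centre is at crop (315,322). Before grasping I'll check in the air how slow turns are timed, using a line that combines a tiny rise with a rotation.

```bash
python3 - <<'E'
from h import *
f=np.load("fit.npz");th=float(f["th"]);d=np.load("t2.npz");P=(d["p"],d["q"])
S=lambda x,y,z:wpx2w(P,130+x/2.5,30+y/2.5,z).round(4)
print("handle",S(315,322,.086),"ball",S(158,305,.026),"beads",S(482,190,.048),S(476,313,.048),S(471,433,.048),"fit o",f["o"],th)
print("handle ends",S(315,229,.086),S(314,422,.086))
q0=qdown(np.pi/2+th);q1=qdown(np.pi/2+th+.5)
x=pose()[0];t=arm.read_time()
arm.line_to([x[0],x[1],x[2]+.005],.005,q1);t1=arm.read_time();print("turn .5 rad took",t1-t,pose())
arm.move_gripper(.4)
H=S(315,322,.086)[:2];arm.movep([*H,.2],q0);arm.pause(.2);print(pose()[0]-[*H,.2],arm.read_time())
print([a if a is None else np.round(a,2) for a in[arm.ik([.5745,-.0165,.235],qdown(np.pi/2+th+a)) for a in(0,.8,1.58)]])
E
```

```text
handle [ 0.5746 -0.0149  0.086 ] ball [ 0.5146 -0.0212  0.026 ] beads [0.6311 0.0312 0.048 ] [ 0.6332 -0.0131  0.048 ] [ 0.6367 -0.0583  0.048 ] fit o [ 0.57474078 -0.01720847] 0.06538817689972068
handle ends [0.5727 0.0133 0.086 ] [ 0.5765 -0.0465  0.086 ]
turn .5 rad took 0.9583000000000013 (array([ 0.57513863, -0.04731437,  0.24384856]), array([ 4.82077217e-01,  8.76128720e-01, -9.78729114e-05, -1.09527284e-04]))
[ 0.00051893 -0.00124473  0.00100508] 21.2417
[array([-0.16,  0.58,  0.24,  1.74, -0.18,  0.84,  0.22]), array([-0.01,  0.57, -0.01,  1.73,  0.  ,  0.84,  0.85]), array([ 0.14,  0.58, -0.24,  1.73,  0.17,  0.85,  1.47])]
```

A slow line-turn keeps to the commanded duration. Now I'll grasp and lift.

```bash
python3 - <<'E'
from h import *
th=.068;q0=qdown(np.pi/2+th);H=[.5747,-.0166]
f0=np.array(arm.read_ft_force())
arm.line_to([*H,.14],.1,q0);arm.pause(.2);e=np.array(H)-pose()[0][:2];C=np.array(H)+e
arm.line_to([*C,.127],.05,q0);arm.pause(.3);print(pose()[0],np.array(arm.read_ft_force())-f0)
arm.move_gripper(.2,30);arm.move_gripper(0,70);arm.pause(.3);print("open",arm.read_opening(),arm.read_finger_force(),pose()[0])
z=pose()[0][2]
arm.line_to([*C,z+.015],.015,q0);arm.pause(.3);print(np.array(arm.read_ft_force())-f0,arm.read_wrist_torque(),pose())
arm.line_to([*C,z+.090],.04,q0);arm.pause(.5);print(pose(),arm.read_opening(),arm.read_time())
cv2.imwrite("pics/w5.png",np.hstack([snapshot("wrist")[30:330,80:430],cv2.resize(snapshot("scene")[160:270,200:350],(409,300))]))
E
```

```text
[ 0.57440431 -0.01665695  0.12717254] [-0.21925652  0.32317651  1.14043101]
open 0.13016232694489088 68.91735076904297 [ 0.57468262 -0.01665781  0.12730083]
[-0.80763155 -0.44482054 -2.37238521] [-0.01144497  0.00223846 -0.01161773] (array([ 0.57427573, -0.01662152,  0.14222929]), array([ 6.82636445e-01,  7.30758155e-01, -3.61795536e-05, -3.74645846e-05]))
(array([ 0.57428806, -0.01662347,  0.21728631]), array([ 6.82655856e-01,  7.30740023e-01,  1.30881088e-05, -5.54867507e-06])) 0.13217900337441515 27.7167
```

View pics/w5.png

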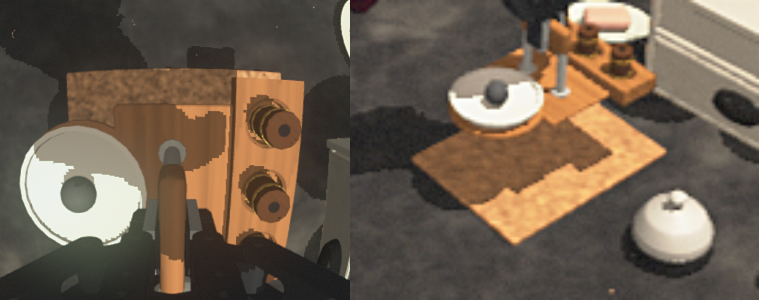

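The tray is lifted level, with the ball in the dish and the beads standing. Now the slow quarter turn towards the bell.

```bash
python3 - <<'E'
from h import *
C=[.5749,-.0164];z=pose()[0][2];yaw=np.pi+.075
arm.line_to([*C,z+.01],.01/7,qdown(yaw));arm.pause(1.0)
p=pose();print(p,arm.read_opening(),arm.read_finger_force(),arm.read_time())
cv2.imwrite("pics/w6.png",np.hstack([cv2.resize(snapshot("top")[130:230,210:340],(390,300)),cv2.resize(snapshot("scene")[160:270,220:370],(409,300))]))
E
```

```text
(array([ 0.57491213, -0.01640456,  0.22728643]), array([-3.75013461e-02,  9.99296577e-01, -1.30856382e-05,  1.55113098e-06])) 0.12882879662037813 68.12529802322388 32.3
```

View pics/w6.png

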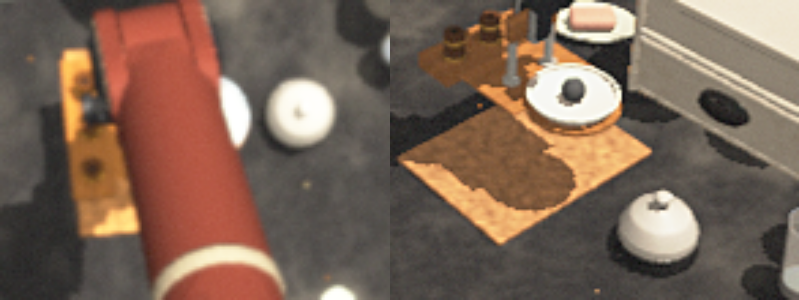

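The dish now points at the bell, with the ball central at (573,90) in the dish. I'll let it settle and hand in.

```bash
python3 - <<'E'
from station import arm,ticket
arm.pause(3);print(arm.read_time(),arm.read_finger_force());print(ticket.finish_job())
E
```

```text
35.4 68.1271505355835
the job is handed in; nothing more can be done
None
```

I handed the job in at about 35 s; the judge gave no verdict. The two spare beads went into pockets 0 and 1, and all three beads showed standing before the lift. The tray is held level about 10 cm above the pad's middle, dish turned squarely to the bell's side, and the last picture shows the ball in the middle of the dish.

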